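# Lay out the treatment tray

### The job

Lay out the treatment tray: move the white push dispenser, the stainless tumbler, the blue splint and the aluminium balm tin from the galvanised shelf into the row of holders in the steel tray, each into the holder made for it (dispenser in the rectangular white drip tray, tumbler in the steel ring, splint in the long trough, tin in the round cork-lined recess). Set each one down rather than dropping it, the right way up and fully home on the floor of its holder, and let go. The ceramic bowl stays on the shelf and the amber bottle stays where it stands; do not shift or tip either.

Things in the scene. Friction and masses are not known exactly. Their poses are not given: they have to be found in the camera images.
- dispenser: In the row on the shelf, any position, neighbours' centres about 105 mm apart. White plastic push dispenser, a rigid rectangular body 44 (x) by 60 (y) mm, straight-sided to 86 mm up, then a 6 mm narrower waist and a 42 by 56 mm push top with a small round dish; 107 mm tall, 0.22 kg. Origin: centre of its underside, z up, x along its narrow side, at the start within 0.4 rad of world x.
- tumbler: In the row on the shelf, any position, neighbours' centres about 105 mm apart. Open stainless steel tumbler, round, 50 mm diameter at the foot widening to 60 mm at the rim, 90 mm tall, wall 2.5 mm, 0.13 kg. Origin: centre of its underside, z up its axis.
- splint: In the row on the shelf, any position, neighbours' centres about 105 mm apart. Blue plastic finger splint lying flat: a channel open upwards, 104 (x) by 30 (y) mm. Side walls 3 mm thick, 24 mm high from x = -38 to +26 mm and 14 mm high elsewhere; 0.04 kg. Origin: centre of its underside, z up, x along its length, at the start within 0.3 rad of world x.
- tin: In the row on the shelf, any position, neighbours' centres about 105 mm apart. Round aluminium balm tin lying flat, lid shut, 60 mm diameter, 28 mm tall, thin yellow ring on the lid, 0.08 kg. Origin: centre of its underside, z up.
- drip_holder: Fixed holder in the tray's row, mid-grey base 134 (x) by 102 (y) mm. Origin: centre of the base's underside, x across the row, z up. For the dispenser: a rectangular white drip tray, inside 60 (x) by 74 (y) mm, rim 4 mm thick, rim top 16 mm and floor 6 mm above the origin. The dispenser's x goes along the holder's x, either way round.
- ring_holder: Fixed holder in the tray's row, mid-grey base 134 (x) by 102 (y) mm. Origin: centre of the base's underside, x across the row, z up. For the tumbler: a stainless steel ring standing on the base, inside diameter 66 mm, outside 72 mm, top 32 mm and black rubber floor 6 mm above the origin.
- trough_holder: Fixed holder in the tray's row, mid-grey base 134 (x) by 102 (y) mm. Origin: centre of the base's underside, x across the row, z up. For the splint: a long trough with a black floor sunk into a 14 mm thick block, 120 (x) by 44 (y) mm, 8 mm deep, floor 6 mm above the origin. The splint's length goes along the holder's x, either way round.
- round_holder: Fixed holder in the tray's row, mid-grey base 134 (x) by 102 (y) mm. Origin: centre of the base's underside, x across the row, z up. For the tin: a round recess with a brown cork floor sunk into a 14 mm thick block, 76 mm diameter, 8 mm deep, floor 6 mm above the origin.
- bowl: In the row on the shelf, any position, neighbours' centres about 105 mm apart. Small white ceramic bowl, 68 mm across the rim, 38 mm tall; it stays. Origin: centre of its underside. The shelf is a fixed galvanised sheet 140 mm deep, 560 mm long along world y (within 0.1 rad), its top 80 mm above the table.
- amber_bottle: Loose brown glass bottle, black cap, white label, 60 mm diameter, 130 mm tall, standing on the table to the left (+y) of shelf and tray; it stays. Origin: centre of its underside.
Things that resemble listed ones, but are neither listed nor needed, are in the scene too. Leave any red look-alike of the dispenser alone. What is shaped like the tin but purple is not meant.

How it is judged:
By the outcome, as a careful person would: the job done as asked, in the order asked, and still so for the second after the job is handed in, with the robot touching nothing.
It also fails if it takes over 106 s, if anything falls off the work surface, if the arm or the gripper's body presses on something with over 40 N, if the wrist force passes 120 N, or if a joint passes its speed limit or range.

### The arm

A 6-joint arm with a two-finger parallel gripper is mounted at the origin on the work surface. World frame = base frame: x ahead of the robot, y to its left, z up, the work surface at z = 0. Lengths are in mm, angles in rad, forces in N, time in s.
With the tool pointing down it reaches from about 350 to 975 mm from the base axis. Payload 7.1 kg.
Tool frame: the origin (TCP) lies at the very end of the fingers, on their centre line; the grasp point (between the pads) lies 19 mm behind it; x points along the fingers, y is the direction in which the jaws open and shut, and the axes are right-handed (so a half turn about x gives the same grasp; the last joint's range is limited). The gripper opens to 88 mm and grips with 3 to 60 N. Pads are 20 mm wide; open, the fingers measure 115 mm over their backs; the gripper's body (75 mm by 178 mm) begins 61 mm behind the grasp point.
Start: joints at [-1.224, 0.423, 1.63, -0, 1.089, -0.019], TCP at [223.577, -583.625, 222.675] pointing down, gripper open.
Joint ranges: [-3, 3], [-0.9, 2.11], [0.09, 2.58], [-1.31, 4.45], [0.11, 2.69], [-2.54, 2.54]. Speed limits (rad/s): [2.39, 2.39, 3.01, 3.14, 3.14, 3.14].

### API

Orientations are given as a rotation vector (axis times angle).
In Python, from workcell import ctrl gives the robot as it stands. The module is installed in compiled form; this text tells all that it offers.
- The arm moves only by the tool carry_out, never from a script. Its argument "commands" is a list of rows, each a list of 6 numbers: the shift along the tool's x, y, z in m, then the turn, a rotation vector about the tool's x, y, z in degrees. In form: [[tx, ty, tz, rx, ry, rz], ...]. A call has 1 to 8 rows; each row shifts and turns the pose as measured when the row begins, along the tool's axes as they then stand; what a row does not reach is not made up. A row lasts 1/8 s, in which the tool goes at most 62.5 mm and 10.7 degrees, less where a joint would pass 70% of its speed; a pose out of reach is approached as far as the arm can. A call with a gripper value outside its range is refused whole. "grip" is the closure, from 0 (fully open) to 1 (shut), set as the call begins (left out, the last holds). The fingers move at their own pace and stop on an object; the grip force is fixed at half the most. Time passes only in rows, so rows that do not move let the fingers close. It gives the time, the measured TCP pose, the force and the opening at its end, in the units of the state.
- ctrl.get_obs(): the state, without advancing time (a new reading comes with each control period).
- ctrl.get_image(name): name is "side" or "top"; returns a dict with "pixels" (400x640x3 uint8, blue, green, red), "intrinsics" (3x3 intrinsics, pixels), "rvec" (rotation vector, rad) and "tvec" (3), from world to camera coordinates, as OpenCV has them. Camera axes: x right, y down, z forward; pixel columns grow to the right and rows downward; lengths in mm; the calibration is good to about 2 mm. A picture is of the moment at which its call begins. There is no depth.
- ctrl.close_job(): hands the job in, once; it reports no verdict.
The state is a dict: "t": time; "qpos": joint angles; "qvel": joint speeds; "joint_torque": joint torques, N m; "ee_pos": TCP position; "orientation": TCP orientation; "ft_force": force on the tool from outside, world axes, zero at the start; "moment": the same for the moment, N m; "width": finger opening in mm.
Only numpy, scipy, OpenCV 4.12 (cv2) and the standard library are available. Lean on these libraries where they do the work, as an engineer would, in place of code of your own. Each camera call takes 0.05 s, during which the arm holds its last target. There are 200 camera calls.

## Working session

There is one attempt and no reset: what is moved stays moved. The work goes in short steps, Python scripts to look and compute and a tool call to move; the robot and the scene stay as the last step left them, time stands still between calls to the robot, and variables do not carry over. Pictures are saved under pics/ and viewed, about 12 in all and at most 16, crops included, and the job is handed in when it is done.

Besides the shell and the picture viewer there is one more tool, called after "Request:" as name([rows], argument=value, ...), one row to a line, values as JSON. carry_out: Moves the arm, as the interface text tells. Its arguments: {"type":"object","properties":{"commands":{"type":"array"},"grip":{"type":"number"}},"required":["commands"]}

```bash
mkdir -p pics
python3 - <<'E'
from workcell import ctrl
import cv2,numpy as np
o=ctrl.get_obs()
for k,v in o.items(): print(k,np.round(v,3))
for n in("top","side"):
    i=ctrl.get_image(n); cv2.imwrite(f"pics/{n}0.png",i["pixels"])
    R=cv2.Rodrigues(np.array(i["rvec"],float))[0]; print(n,i["intrinsics"],-R.T@np.array(i["tvec"]).ravel(),R)
E
```

```text
t 0.0
qpos [-1.224  0.424  1.631  0.     1.089 -0.019]
qvel [-0.001 -0.001 -0.    -0.002 -0.     0.   ]
joint_torque [-1.0000e-03 -5.4463e+01 -2.7367e+01  6.4000e-02  2.3000e-02 -0.0000e+00]
ee_pos [ 223.412 -583.113  221.891]
orientation [ 2.022  0.376 -2.023]
ft_force [-0.292 -0.549 -1.114]
moment [ 0.011 -0.018 -0.   ]
width 87.799
top [[452.2332319    0.         315.34613847]
 [  0.         452.2332319  200.26101436]
 [  0.           0.           1.        ]] [ 330.00193983  118.93849196 1038.62460166] [[-0.00107358 -0.99932626  0.03668609]
 [-0.98700933 -0.00483505 -0.16059017]
 [ 0.16065935 -0.03638192 -0.98633915]]
side [[379.90712703   0.         327.17542828]
 [  0.         379.90712703 202.27420844]
 [  0.           0.           1.        ]] [-160.3610899   702.12588406  620.36850516] [[-0.67688903 -0.73581052  0.02010244]
 [-0.40243983  0.34707069 -0.84710337]
 [ 0.6163306  -0.58148501 -0.53104781]]
```

View pics/top0.png

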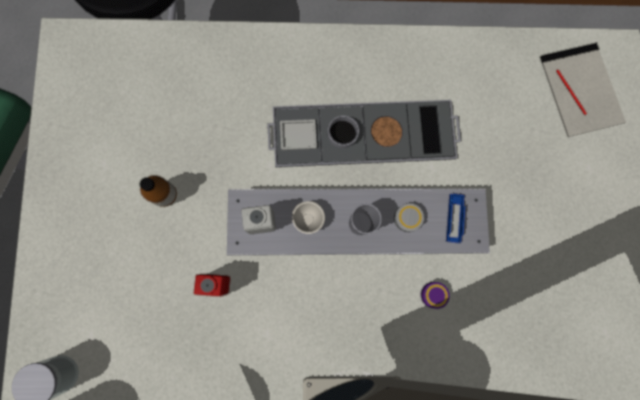

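View pics/side0.png

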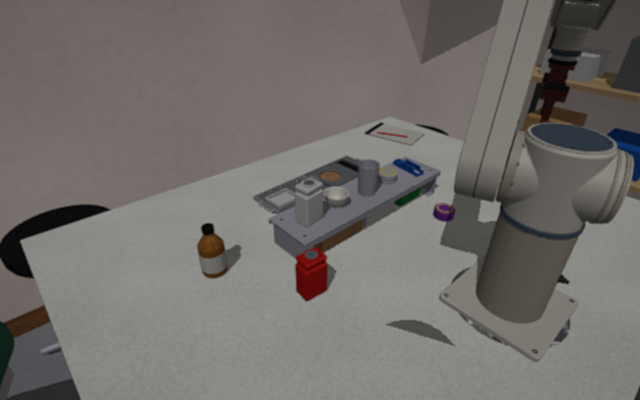

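The top view shows, on the shelf from left to right: dispenser (257,217), bowl (308,217), tumbler (365,219), tin (410,217) and splint (456,218). In the tray: drip (298,134), ring (344,130), round (387,130) and trough (430,130). The side view agrees.

Run:
```python
import cv2
a=cv2.imread("pics/top0.png")
cv2.imwrite("pics/c1.png",cv2.resize(a[180:260,225:355],None,fx=6,fy=6,interpolation=cv2.INTER_CUBIC))
cv2.imwrite("pics/c2.png",cv2.resize(a[180:260,345:475],None,fx=6,fy=6,interpolation=cv2.INTER_CUBIC))
cv2.imwrite("pics/c3.png",cv2.resize(a[90:175,265:465],None,fx=4,fy=4,interpolation=cv2.INTER_CUBIC))
```

```text
(no output)
```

View pics/c1.png

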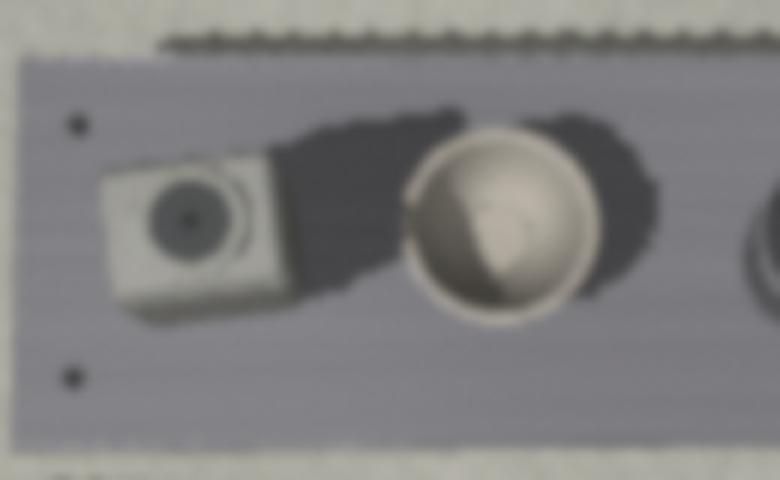

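View pics/c2.png

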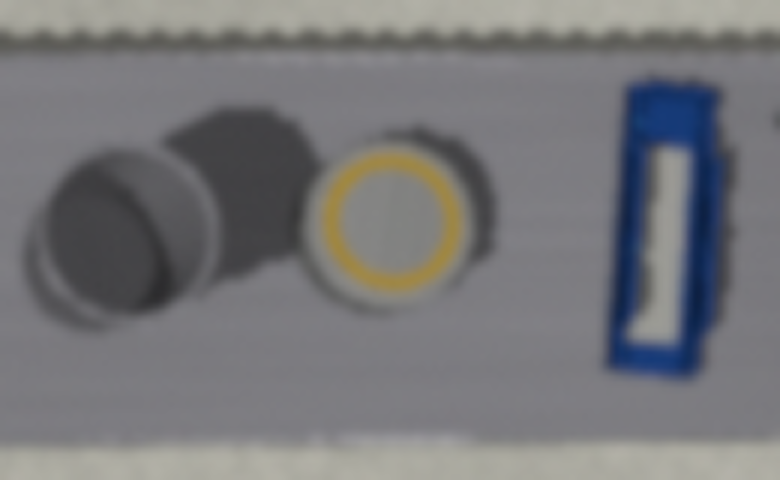

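View pics/c3.png

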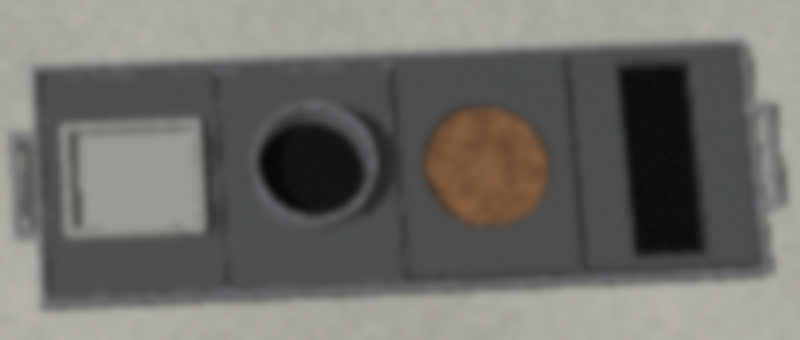

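```bash
cat > h.py <<'E'
from workcell import ctrl
import cv2,numpy as np
from scipy.spatial.transform import Rotation as Ro
def cam(n,save=None):
    i=ctrl.get_image(n)
    if save: cv2.imwrite(save,i["pixels"])
    return i
def ray(i,uv,z):
    K=np.array(i["intrinsics"]);R=cv2.Rodrigues(np.array(i["rvec"],float))[0];t=np.array(i["tvec"],float).ravel()
    c=-R.T@t; d=R.T@np.linalg.solve(K,[*uv,1]); return (c+d*(z-c[2])/d[2])
def pose():
    o=ctrl.get_obs(); R=Ro.from_rotvec(o["orientation"]).as_matrix(); return np.array(o["ee_pos"]),R,o
def to(p,yaw):
    """remaining shift in tool axes (m) and turn (deg) to TCP p, pointing down, jaw axis at yaw(deg, mod 180)"""
    e,R,o=pose(); y=np.radians(yaw)
    best=None
    for a in(y,y+np.pi):
        j=np.array([np.cos(a),np.sin(a),0]);x=np.array([0,0,-1.]);T=np.c_[x,j,np.cross(x,j)]
        r=np.degrees(Ro.from_matrix(R.T@T).as_rotvec())
        if best is None or abs(r[0])<abs(best[0]): best=r;BT=T
    print("shift in final-oriented axes",np.round(BT.T@(np.array(p)-e)/1000,4),"in current",np.round(R.T@(np.array(p)-e)/1000,4),"turn",np.round(best,1),"q6",round(o["qpos"][5],2),"t",round(o["t"],2),"w",round(o["width"],1),"F",np.round(o["ft_force"],1))
E
python3 - <<'E'
from h import *
i=cam("top")
def P(uv,s,off,z): return ray(i,((np.array(uv)+.5)/s-.5+off),z)[:2]
c1=(225,180);c2=(345,180);c3=(265,90)
def show(n,pts,s,off,z):
    w=np.array([P(p,s,off,z) for p in pts]); print(n,np.round(w.mean(0),1))
    if len(pts)==4:
        for k in range(4):
            d=w[(k+1)%4]-w[k]; print("   edge",round(np.hypot(*d),1),round(np.degrees(np.arctan2(d[1],d[0])),1))
show("disp",[(103,178),(268,152),(288,283),(118,300)],6,c1,187)
show("dish",[(190,222)],6,c1,187)
show("bowl",[(503,226)],6,c1,118)
show("tumb",[(131,231)],6,c2,170)
show("tin",[(394,222)],6,c2,108)
show("splint",[(630,85),(717,88),(697,375),(608,368)],6,c2,94)
for b in(0,5):
    print("base",b)
    show("drip",[(60,122),(200,117),(208,235),(65,240)],4,c3,16+b)
    show("ring",[(316,163)],4,c3,32+b)
    show("round",[(487,166)],4,c3,14+b)
    show("trough",[(617,67),(687,64),(705,250),(635,254)],4,c3,14+b)
show("shelf holesL",[(77,124),(73,378)],6,c1,80)
e,R,o=pose();print(e,np.round(R,3))
E
```

```text
disp [435.  197.9]
   edge 52.4 -80.6
   edge 42.2 -170.6
   edge 53.3 95.9
   edge 39.0 8.3
dish [436.9 199.3]
bowl [444.6  99.2]
tumb [436.9 -12.4]
tin [ 448.  -113.9]
splint [ 448.  -213.6]
   edge 31.5 -91.7
   edge 103.4 172.9
   edge 31.6 85.6
   edge 101.9 -7.2
base 0
drip [653.4 121.8]
   edge 82.5 -87.2
   edge 72.0 -176.3
   edge 83.4 92.6
   edge 71.7 3.0
ring [658.6  16. ]
round [663.7 -87.5]
trough [ 669.8 -191.8]
   edge 42.6 -86.7
   edge 115.3 -177.2
   edge 41.9 93.8
   edge 115.7 3.1
base 5
drip [651.8 121.8]
   edge 82.1 -87.2
   edge 71.7 -176.3
   edge 83.0 92.6
   edge 71.4 3.0
ring [657.   16.5]
round [662.1 -86.5]
trough [ 668.2 -190.3]
   edge 42.4 -86.7
   edge 114.7 -177.2
   edge 41.7 93.8
   edge 115.1 3.1
shelf holesL [440.2 249.6]
[ 223.44215168 -583.22064601  222.09038971] [[-0.     0.358 -0.934]
 [ 0.001 -0.934 -0.358]
 [-1.    -0.001 -0.   ]]
```

Request:
carry_out([
  [-0.004,-0.033,-0.047,0,0,0],
  [-0.004,-0.033,-0.047,0,0,0],
  [-0.004,-0.033,-0.047,0,0,0],
  [-0.004,-0.033,-0.047,0,0,0],
  [-0.004,-0.033,-0.047,0,0,0],
  [-0.004,-0.033,-0.047,0,0,0],
  [-0.004,-0.033,-0.047,0,0,0],
  [-0.004,-0.033,-0.047,0,0,0],
], grip=0)

```text
t: 1.15
ee_pos: [485.7, -194.2, 253.7]
orientation: [2.027, 0.368, -2.027]
ft_force: [0.1, -0.1, -0.3]
width: 87.6
```

Request:
carry_out([
  [0,0,0,-10,0,0],
  [0,0,0,-10,0,0],
  [0,0,0,-10,0,0],
  [0,0,0,-10,0,0],
  [0,0,0,-10,0,0],
  [0,0,0,-10,0,0],
  [0,0,0,-10,0,0],
  [0,0,0,-7,0,0],
])

```text
t: 2.15
ee_pos: [487.1, -188.6, 252.5]
orientation: [1.075, 1.295, -1.074]
ft_force: [-0.2, 0.5, 0.1]
width: 88.0
```

```bash
python3 -c "
from h import *
to([435.5,198.3,240],8.3);print(pose()[0])"
```

```text
shift in final-oriented axes [ 0.0125  0.0048 -0.3903] in current [ 0.0138  0.0197 -0.3898] turn [ 2.2 -0.2  0.1] q6 -0.58 t 2.15 w 88.0 F [-0.2  0.5  0.1]
[ 487.05728464 -188.60728697  252.47154112]
```

Request:
carry_out([
  [0.001,0.002,-0.05,2.2,0,0],
  [0.001,0,-0.05,0,0,0],
  [0.001,0,-0.05,0,0,0],
  [0.001,0,-0.05,0,0,0],
  [0.001,0,-0.05,0,0,0],
  [0.001,0,-0.05,0,0,0],
  [0.001,0,-0.05,0,0,0],
  [0,0,-0.04,0,0,0],
])

```text
t: 3.15
ee_pos: [429.6, 206.2, 246.0]
orientation: [1.108, 1.275, -1.106]
ft_force: [0.7, 0.0, -1.2]
width: 87.6
```

```bash
python3 -c "
from h import *
to([435.5,198.3,124],8.3);print(pose()[0])"
```

```text
shift in final-oriented axes [0.122  0.0047 0.0087] in current [0.122  0.005  0.0091] turn [-0.3 -0.2  0.1] q6 0.28 t 3.15 w 87.6 F [ 0.7  0.  -1.2]
[429.58265489 206.22851806 246.03862072]
```

Request:
carry_out([
  [0,0.005,0.009,0,0,0],
  [0.02,0,0,0,0,0],
  [0.03,0,0,0,0,0],
  [0.03,0,0,0,0,0],
  [0.025,0,0,0,0,0],
  [0.015,0,0,0,0,0],
  [0,0,0,0,0,0],
])

```text
t: 4.03
ee_pos: [437.1, 195.5, 122.8]
orientation: [1.106, 1.275, -1.104]
ft_force: [0.9, -0.1, 0.1]
width: 88.1
```

```bash
python3 -c "
from h import *
to([435.5,198.3,124],8.3)
i=cam('top');cv2.imwrite('pics/a.png',cv2.resize(i['pixels'][150:300,180:380],None,fx=4,fy=4))"
```

```text
shift in final-oriented axes [-0.0012 -0.0011 -0.003 ] in current [-0.0012 -0.0012 -0.003 ] turn [-0.2 -0.1  0. ] q6 0.25 t 4.03 w 88.1 F [ 0.9 -0.1  0.1]
```

View pics/a.png

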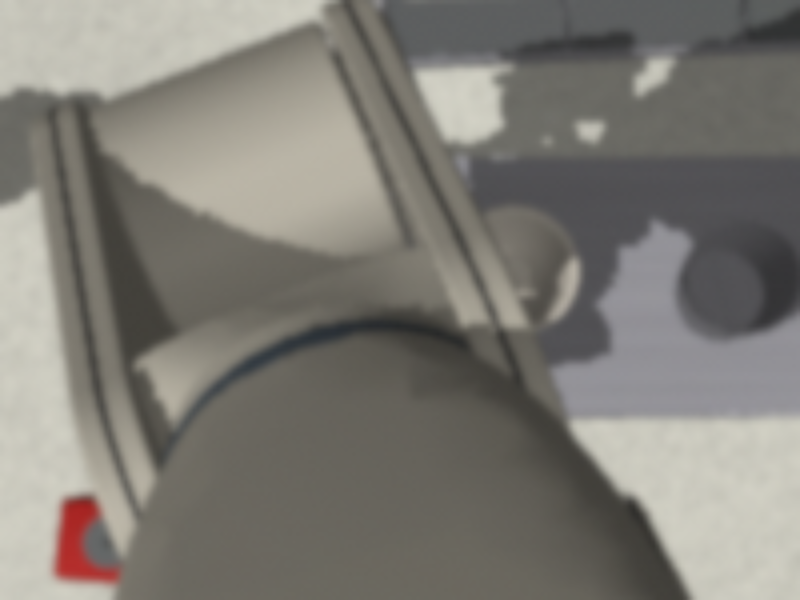

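The arm hides the grasp in this view, and the bowl and tumbler are unmoved. I'll close and check the width.

Request:
carry_out([
  [0,0,-0.003,0,0,0],
  [0,0,0,0,0,0],
  [0,0,0,0,0,0],
  [0,0,0,0,0,0],
  [0,0,0,0,0,0],
  [0,0,0,0,0,0],
], grip=1)

```text
t: 4.82
ee_pos: [438.8, 199.7, 126.2]
orientation: [1.11, 1.272, -1.099]
ft_force: [0.6, 0.0, -0.9]
width: 43.7
```

Request:
carry_out([
  [-0.01,0,0,0,0,0],
  [-0.02,0,0,0,0,0],
  [-0.03,0,0,0,0,0],
  [0,0,0,0,0,0],
])

```text
t: 5.32
ee_pos: [437.9, 199.1, 188.4]
orientation: [1.108, 1.273, -1.1]
ft_force: [0.9, 0.7, -1.9]
width: 44.2
```

```bash
python3 -c "
from h import *
print(pose()[0])
to([653,122,170],3)"
```

```text
[437.87786327 199.11432173 188.35442971]
shift in final-oriented axes [0.0184 0.2108 0.0883] in current [0.0187 0.202  0.1067] turn [ 5.1 -0.2 -0.2] q6 0.26 t 5.33 w 44.2 F [ 0.9  0.7 -1.9]
```

Request:
carry_out([
  [0,0.034,0.018,0,0,0],
  [0,0.034,0.018,0,0,0],
  [0,0.034,0.018,0,0,0],
  [0,0.034,0.018,0,0,0],
  [0,0.034,0.018,0,0,0],
  [0,0.03,0.016,0,0,0],
  [0,0,0,5,0,0],
  [0,0,0,0,0,0],
])

```text
t: 6.32
ee_pos: [652.3, 118.5, 178.3]
orientation: [1.167, 1.242, -1.175]
ft_force: [0.1, -0.2, -2.1]
width: 43.9
```

```bash
python3 -c "
from h import *
to([653,123,57],3)
i=cam('top','pics/b.png');j=cam('side')
cv2.imwrite('pics/b.png',cv2.resize(np.hstack([i['pixels'][60:210,230:380],j['pixels'][120:270,230:380]]),None,fx=2.6,fy=2.6))"
```

```text
shift in final-oriented axes [ 0.1213  0.001  -0.0045] in current [ 0.1213  0.002  -0.0043] turn [ 0.1 -0.1  0.5] q6 0.11 t 6.33 w 43.9 F [ 0.1 -0.2 -2.1]
```

View pics/b.png

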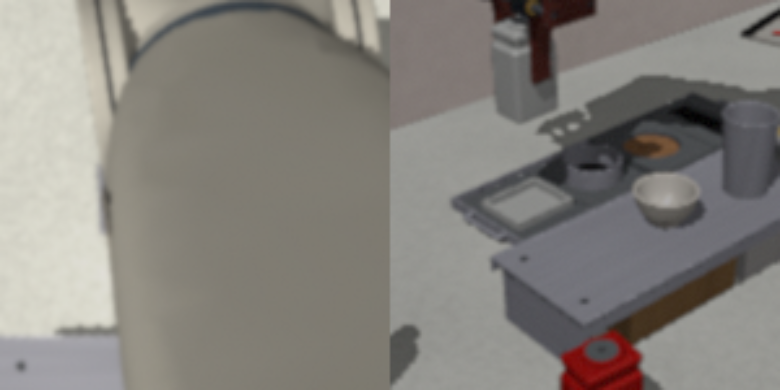

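The side view shows the dispenser held upright, above and behind the drip tray. Going down.

Request:
carry_out([
  [0.02,0.001,-0.004,0,0,0],
  [0.03,0,0,0,0,0],
  [0.03,0,0,0,0,0],
  [0.02,0,0,0,0,0],
  [0.005,0,0,0,0,0],
  [0,0,0,0,0,0],
])

```text
t: 7.18
ee_pos: [649.6, 125.2, 66.8]
orientation: [1.16, 1.246, -1.17]
ft_force: [-0.3, 0.1, -1.9]
width: 43.9
```

```bash
python3 -c "
from h import *
to([653,123,57],3)
j=cam('side')
cv2.imwrite('pics/b2.png',cv2.resize(j['pixels'][140:240,230:380],None,fx=5,fy=5))"
```

```text
shift in final-oriented axes [0.0098 0.0033 0.0023] in current [0.0098 0.0033 0.0024] turn [ 0.5 -0.1  0.6] q6 0.11 t 7.17 w 43.9 F [-0.3  0.1 -1.9]
```

View pics/b2.png

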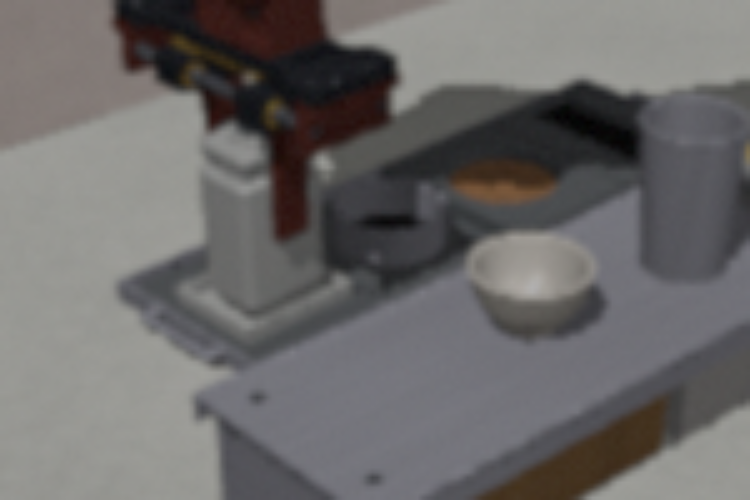

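The dispenser is centred just above the drip tray. I'll correct by 3 mm and lower in small steps, watching the force.

Request:
carry_out([
  [0,0.003,0.002,0,0,0],
  [0.004,0,0,0,0,0],
  [0.003,0,0,0,0,0],
])

```text
t: 7.6
ee_pos: [655.1, 123.5, 62.6]
orientation: [1.163, 1.243, -1.166]
ft_force: [0.9, 0.5, -2.5]
width: 43.8
```

Request:
carry_out([
  [0.002,0,0,0,0,0],
  [0.001,0,0,0,0,0],
])

```text
t: 7.85
ee_pos: [655.1, 123.4, 59.4]
orientation: [1.163, 1.243, -1.166]
ft_force: [-0.4, -0.8, -2.3]
width: 44.1
```

Request:
carry_out([
  [0.002,0,0,0,0,0],
  [0,0,0,0,0,0],
])

```text
t: 8.1
ee_pos: [654.9, 123.5, 57.2]
orientation: [1.163, 1.243, -1.166]
ft_force: [-0.7, 0.0, -2.6]
width: 43.4
```

Request:
carry_out([
  [0.002,0,0,0,0,0],
  [0,0,0,0,0,0],
])

```text
t: 8.35
ee_pos: [655.1, 123.5, 55.3]
orientation: [1.163, 1.243, -1.166]
ft_force: [-0.3, 0.3, -0.9]
width: 43.8
```

Request:
carry_out([
  [0.002,0,0,0,0,0],
  [0,0,0,0,0,0],
])

```text
t: 8.6
ee_pos: [655.3, 123.5, 55.7]
orientation: [1.164, 1.242, -1.166]
ft_force: [1.0, 0.6, -2.4]
width: 43.8
```

Request:
carry_out([
  [0.003,0,0,0,0,0],
  [0,0,0,0,0,0],
])

```text
t: 8.85
ee_pos: [655.8, 123.6, 55.6]
orientation: [1.164, 1.242, -1.165]
ft_force: [-0.4, 0.5, -2.0]
width: 43.8
```

```bash
python3 -c "
from h import *
to([653,123,52],3);to([653,123,52],3)"
```

```text
shift in final-oriented axes [ 0.0036 -0.0029  0.0004] in current [ 0.0036 -0.0029  0.0004] turn [ 0.5 -0.1  0.2] q6 0.1 t 8.85 w 43.8 F [-0.4  0.5 -2. ]
shift in final-oriented axes [ 0.0036 -0.0029  0.0004] in current [ 0.0036 -0.0029  0.0004] turn [ 0.5 -0.1  0.2] q6 0.1 t 8.85 w 43.8 F [-0.4  0.5 -2. ]
```

Request:
carry_out([
  [0.005,-0.002,0,0,0,0],
])

```text
t: 8.98
ee_pos: [655.9, 123.6, 54.7]
orientation: [1.166, 1.239, -1.162]
ft_force: [-11.5, -3.1, 49.8]
width: 43.8
```

```bash
python3 -c "
from h import *
to([653,123,52],3)
j=cam('side')
to([653,123,52],3)
cv2.imwrite('pics/b3.png',cv2.resize(j['pixels'][140:220,250:350],None,fx=7,fy=7,interpolation=2))"
```

```text
shift in final-oriented axes [ 0.0027 -0.003   0.0005] in current [ 0.0027 -0.003   0.0004] turn [ 0.5 -0.2 -0. ] q6 0.1 t 8.97 w 43.8 F [-11.5  -3.1  49.8]
shift in final-oriented axes [ 0.0027 -0.0029  0.0005] in current [ 0.0027 -0.0029  0.0005] turn [ 0.5 -0.2 -0.1] q6 0.1 t 9.03 w 43.8 F [-5.9 -3.2 30.9]
```

View pics/b3.png

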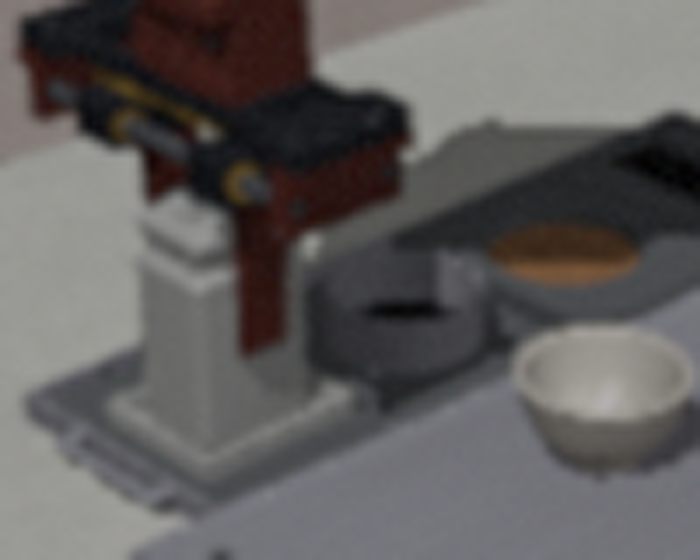

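It is inside the rim and has touched the floor at TCP z ≈ 55.5, so the tray is about 3 mm thick. Release and back off.

Request:
carry_out([
  [-0.0005,0,0,0,0,0],
  [0,0,0,0,0,0],
])

```text
t: 9.28
ee_pos: [656.3, 123.6, 55.6]
orientation: [1.168, 1.238, -1.161]
ft_force: [0.2, -0.7, -1.2]
width: 43.9
```

Request:
carry_out([
  [0,0,0,0,0,0],
  [0,0,0,0,0,0],
  [0,0,0,0,0,0],
  [0,0,0,0,0,0],
], grip=0)

```text
t: 9.78
ee_pos: [655.6, 123.6, 53.8]
orientation: [1.166, 1.239, -1.162]
ft_force: [0.1, 1.0, -0.8]
width: 80.1
```

Request:
carry_out([
  [-0.02,0,0,0,0,0],
  [-0.03,0,0,0,0,0],
  [-0.05,0,0,0,0,0],
  [-0.05,0,0,0,0,0],
  [-0.04,0,0,0,0,0],
  [0,0,0,0,0,0],
])

```text
t: 10.52
ee_pos: [656.4, 123.2, 257.1]
orientation: [1.169, 1.236, -1.158]
ft_force: [-0.3, -0.3, -0.0]
width: 88.1
```

```bash
python3 -c "
from h import *
to([437,-12.4,200],3);print(pose()[0])"
```

```text
shift in final-oriented axes [ 0.0571 -0.2262  0.1239] in current [ 0.0554 -0.2276  0.1221] turn [ 0.5 -0.2 -0.3] q6 0.1 t 10.53 w 88.1 F [-0.3 -0.3 -0. ]
[656.39335405 123.20693057 257.12995925]
```

Request:
carry_out([
  [0,-0.038,0.0205,0,0,0],
  [0,-0.038,0.0205,0,0,0],
  [0,-0.038,0.0205,0,0,0],
  [0,-0.038,0.0205,0,0,0],
  [0,-0.038,0.0205,0,0,0],
  [0,-0.036,0.0205,0,0,0],
  [0,0,0,0,0,0],
])

```text
t: 11.4
ee_pos: [427.6, -16.7, 253.4]
orientation: [1.167, 1.239, -1.16]
ft_force: [0.0, -0.3, -0.7]
width: 88.1
```

```bash
python3 -c "
from h import *
to([437,-12.4,118],3);print(pose()[0])"
```

```text
shift in final-oriented axes [ 0.1354  0.0096 -0.0038] in current [ 0.1354  0.0094 -0.0033] turn [ 0.6 -0.2 -0.1] q6 -0.13 t 11.4 w 88.1 F [ 0.  -0.3 -0.7]
[427.62576796 -16.73833983 253.38975594]
```

Request:
carry_out([
  [0,0.009,-0.004,0,0,0],
  [0.03,0,0,0,0,0],
  [0.03,0,0,0,0,0],
  [0,0,0,0,0,0],
])

```text
t: 11.9
ee_pos: [442.7, -9.6, 192.8]
orientation: [1.168, 1.236, -1.156]
ft_force: [0.4, 0.7, 0.2]
width: 87.8
```

```bash
python3 -c "
from h import *
to([437,-12.4,118],3)
i=cam('top');j=cam('side')
cv2.imwrite('pics/d.png',cv2.resize(np.hstack([i['pixels'][90:210,240:380],j['pixels'][120:240,270:410]]),None,fx=2.8,fy=2.8))"
```

```text
shift in final-oriented axes [ 0.0748 -0.0058  0.0024] in current [ 0.0747 -0.0063  0.0027] turn [ 0.6 -0.2 -0.4] q6 -0.12 t 11.9 w 87.8 F [0.4 0.7 0.2]
```

View pics/d.png

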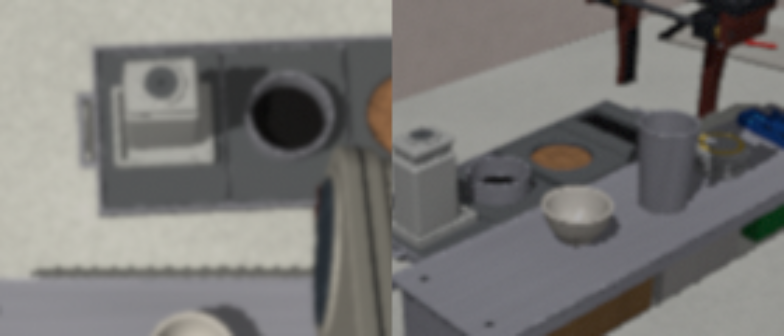

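The dispenser is standing upright inside its drip tray. The gripper is above the tumbler, so I'll descend.

Request:
carry_out([
  [0.02,-0.006,0.002,0,0,0],
  [0.025,0,0,0,0,0],
  [0.02,0,0,0,0,0],
  [0.01,0,0,0,0,0],
  [0,0,0,0,0,0],
])

```text
t: 12.62
ee_pos: [446.7, -11.2, 123.8]
orientation: [1.174, 1.224, -1.144]
ft_force: [0.8, -0.6, -0.2]
width: 87.7
```

```bash
python3 -c "
from h import *
to([437,-12.4,118],3);print(pose()[0])"
```

```text
shift in final-oriented axes [ 0.0058 -0.0097  0.0007] in current [ 0.0055 -0.0098  0.0006] turn [ 0.7 -0.1 -1.3] q6 -0.12 t 12.62 w 87.7 F [ 0.8 -0.6 -0.2]
[446.6589008  -11.20898267 123.76747077]
```

Request:
carry_out([
  [0.004,-0.0095,0,0.7,0,-1.3],
  [0,0,0,0,0,0],
])

```text
t: 12.88
ee_pos: [437.7, -11.8, 120.7]
orientation: [1.173, 1.234, -1.17]
ft_force: [0.3, 0.2, -0.2]
width: 87.6
```

```bash
python3 -c "
from h import *
to([437,-12.4,118],3);print(pose()[0])"
```

```text
shift in final-oriented axes [ 0.0027 -0.0007  0.0005] in current [ 0.0027 -0.0007  0.0005] turn [-0.1 -0.1 -0.1] q6 -0.11 t 12.88 w 87.6 F [ 0.3  0.2 -0.2]
[437.71598244 -11.82274434 120.69853052]
```

Request:
carry_out([
  [0,0,0,0,0,0],
  [0,0,0,0,0,0],
  [0,0,0,0,0,0],
  [0,0,0,0,0,0],
  [0,0,0,0,0,0],
], grip=1)

```text
t: 13.5
ee_pos: [438.2, -11.9, 121.5]
orientation: [1.174, 1.232, -1.169]
ft_force: [0.6, 0.3, -0.4]
width: 59.0
```

Request:
carry_out([
  [-0.01,0,0,0,0,0],
  [-0.02,0,0,0,0,0],
  [-0.03,0,0,0,0,0],
  [0,0,0,0,0,0],
])

```text
t: 14.0
ee_pos: [437.8, -12.0, 184.1]
orientation: [1.173, 1.233, -1.169]
ft_force: [0.4, 0.5, -1.8]
width: 59.0
```

```bash
python3 -c "
from h import *
to([658,16.3,150],3);print(pose()[0])"
```

```text
shift in final-oriented axes [ 0.0341  0.2214 -0.0167] in current [ 0.0345  0.2213 -0.0169] turn [-0.1 -0.1 -0.1] q6 -0.11 t 14.0 w 59.0 F [ 0.4  0.5 -1.8]
[437.77278647 -11.99178728 184.08089434]
```

Request:
carry_out([
  [0,0.037,-0.003,0,0,0],
  [0,0.037,-0.003,0,0,0],
  [0,0.037,-0.003,0,0,0],
  [0,0.037,-0.003,0,0,0],
  [0,0.037,-0.003,0,0,0],
  [0,0.03,-0.002,0,0,0],
  [0,0,0,0,0,0],
])

```text
t: 14.88
ee_pos: [653.4, 16.9, 176.9]
orientation: [1.169, 1.24, -1.176]
ft_force: [-0.3, 0.2, -1.7]
width: 59.2
```

```bash
python3 -c "
from h import *
to([658,16.3,85],3);print(pose()[0])"
```

```text
shift in final-oriented axes [0.0919 0.0046 0.0008] in current [0.0919 0.0052 0.001 ] turn [-0.1 -0.1  0.4] q6 -0.05 t 14.88 w 59.2 F [-0.3  0.2 -1.7]
[653.3910862   16.90855017 176.89034512]
```

Request:
carry_out([
  [0.02,0.004,0.001,0,0,0.4],
  [0.025,0,0,0,0,0],
  [0.025,0,0,0,0,0],
  [0.015,0,0,0,0,0],
  [0,0,0,0,0,0],
])

```text
t: 15.5
ee_pos: [650.4, 15.8, 86.0]
orientation: [1.169, 1.241, -1.177]
ft_force: [0.0, -0.6, -1.9]
width: 59.2
```

```bash
python3 -c "
from h import *
to([658,16.3,52],3);print(pose()[0])
j=cam('side')
cv2.imwrite('pics/e.png',cv2.resize(j['pixels'][125:225,260:380],None,fx=6,fy=6,interpolation=2))"
```

```text
shift in final-oriented axes [ 0.034   0.0076 -0.0001] in current [ 0.0339  0.0079 -0.0001] turn [-0.1 -0.1  0.5] q6 -0.05 t 15.5 w 59.2 F [ 0.  -0.6 -1.9]
[650.40809396  15.75347637  85.99745596]
```

View pics/e.png

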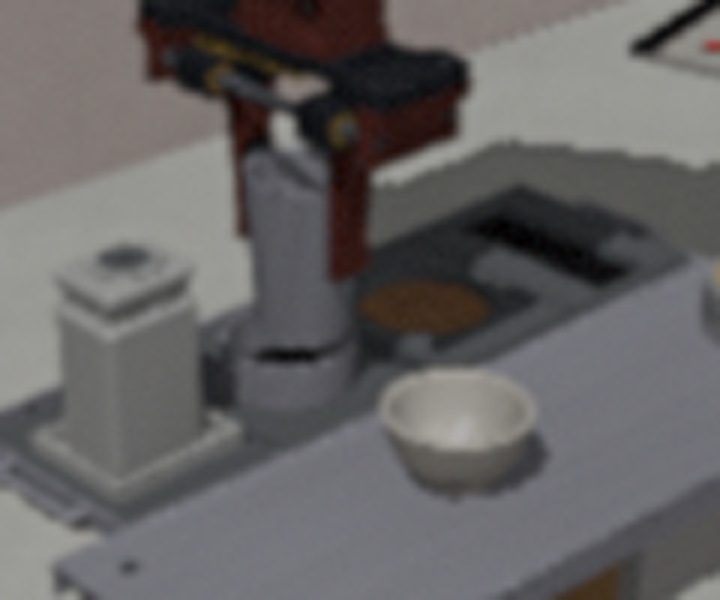

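The tumbler is above the ring, with its axis about 8 px right of the ring's centre. I'll shift it about 6 mm in +x and lower it.

Request:
carry_out([
  [0,0.006,0,0,0,0.4],
  [0.006,0.001,0,0,0,0],
  [0.006,0.001,0,0,0,0],
  [0,0,0,0,0,0],
])

```text
t: 16.05
ee_pos: [661.3, 16.3, 76.7]
orientation: [1.175, 1.231, -1.167]
ft_force: [-0.7, 0.6, -0.5]
width: 59.4
```

Request:
carry_out([
  [0.006,0,0,0,0,0],
  [0.006,0,0,0,0,0],
])

```text
t: 16.3
ee_pos: [661.7, 16.3, 64.5]
orientation: [1.176, 1.231, -1.166]
ft_force: [0.4, 0.6, -1.5]
width: 59.4
```

```bash
python3 -c "
from h import *
to([657,16.3,50.7],3);print(pose()[0])"
```

```text
shift in final-oriented axes [ 0.0138 -0.0047 -0.0002] in current [ 0.0138 -0.0048 -0.0002] turn [-0.1 -0.1 -0.3] q6 -0.05 t 16.3 w 59.4 F [ 0.4  0.6 -1.5]
[661.72186983  16.29830002  64.52859289]
```

Request:
carry_out([
  [0.004,-0.004,0,0,0,-0.3],
  [0.005,0,0,0,0,0],
])

```text
t: 16.55
ee_pos: [657.1, 16.1, 54.5]
orientation: [1.172, 1.235, -1.171]
ft_force: [-0.3, 0.7, -1.2]
width: 58.5
```

Request:
carry_out([
  [0.003,0,0,0,0,0],
])

```text
t: 16.68
ee_pos: [656.9, 16.1, 51.0]
orientation: [1.172, 1.235, -1.171]
ft_force: [-0.4, -0.5, -1.2]
width: 59.1
```

Request:
carry_out([
  [0.002,0,0,0,0,0],
])

```text
t: 16.8
ee_pos: [657.1, 16.1, 50.5]
orientation: [1.172, 1.235, -1.172]
ft_force: [-10.3, -0.3, 26.9]
width: 59.4
```

Contact came at the expected 50.5. Release.

Request:
carry_out([
  [0,0,0,0,0,0],
  [0,0,0,0,0,0],
])

```text
t: 17.05
ee_pos: [657.6, 16.1, 51.1]
orientation: [1.173, 1.235, -1.171]
ft_force: [-0.9, 0.6, -1.6]
width: 59.2
```

Request:
carry_out([
  [0,0,0,0,0,0],
  [0,0,0,0,0,0],
  [0,0,0,0,0,0],
  [0,0,0,0,0,0],
], grip=0)

```text
t: 17.55
ee_pos: [657.9, 16.1, 50.9]
orientation: [1.173, 1.234, -1.17]
ft_force: [0.6, -0.3, -0.2]
width: 87.5
```

Request:
carry_out([
  [-0.02,0,0,0,0,0],
  [-0.03,0,0,0,0,0],
  [-0.05,0,0,0,0,0],
  [-0.05,0,0,0,0,0],
  [-0.03,0,0,0,0,0],
  [0,0,0,0,0,0],
])

```text
t: 18.3
ee_pos: [658.6, 15.7, 243.5]
orientation: [1.175, 1.231, -1.167]
ft_force: [-0.1, -0.2, 0.5]
width: 88.0
```

```bash
python3 -c "
from h import *
to([443,-213,200],83.5);print(pose()[0])"
```

```text
shift in final-oriented axes [ 0.0435 -0.2517 -0.1883] in current [ 0.0419 -0.2272  0.2175] turn [-80.6   0.1  -0.3] q6 -0.05 t 18.3 w 88.0 F [-0.1 -0.2  0.5]
[658.63051287  15.74416277 243.46258434]
```

Request:
carry_out([
  [0,-0.0284,0.0272,0,0,0],
  [0,-0.0284,0.0272,0,0,0],
  [0,-0.0284,0.0272,0,0,0],
  [0,-0.0284,0.0272,0,0,0],
  [0,-0.0284,0.0272,0,0,0],
  [0,-0.0284,0.0272,0,0,0],
  [0,-0.0284,0.0272,0,0,0],
  [0,-0.0284,0.0272,0,0,0],
])

```text
t: 19.3
ee_pos: [432.7, -216.5, 235.9]
orientation: [1.17, 1.241, -1.168]
ft_force: [-0.3, 0.3, -0.1]
width: 87.5
```

Request:
carry_out([
  [0,0,0,-10,0,0],
  [0,0,0,-10,0,0],
  [0,0,0,-10,0,0],
  [0,0,0,-10,0,0],
  [0,0,0,-10,0,0],
  [0,0,0,-10,0,0],
  [0,0,0,-10,0,0],
  [0,0,0,-9,0,0],
])

```text
t: 20.3
ee_pos: [424.0, -215.4, 228.5]
orientation: [0.084, 1.587, -0.067]
ft_force: [-0.7, -0.9, 0.1]
width: 87.7
```

```bash
python3 -c "
from h import *
to([442,-213,150],83.5);print(pose()[0])"
```

```text
shift in final-oriented axes [0.0785 0.0045 0.0176] in current [0.0782 0.0034 0.0191] turn [ 1.  -1.  -0.6] q6 -1.97 t 20.3 w 87.7 F [-0.7 -0.9  0.1]
[ 423.99448356 -215.44375831  228.52648933]
```

Request:
carry_out([
  [0,0.004,0.018,1,-1,-0.6],
  [0.03,0,0,0,0,0],
  [0.03,0,0,0,0,0],
  [0.03,0,0,0,0,0],
  [0.02,0,0,0,0,0],
  [0,0,0,0,0,0],
])

```text
t: 21.05
ee_pos: [447.0, -211.8, 113.0]
orientation: [0.107, 1.565, -0.111]
ft_force: [0.9, 0.6, -1.0]
width: 88.1
```

```bash
python3 -c "
from h import *
to([442,-213,91],83.5);print(pose()[0])"
```

```text
shift in final-oriented axes [ 0.022  -0.0018 -0.0048] in current [ 0.0219 -0.0019 -0.0049] turn [-1.5  0.2  0.1] q6 -1.9 t 21.05 w 88.1 F [ 0.9  0.6 -1. ]
[ 447.0160404  -211.75189202  112.95287693]
```

Request:
carry_out([
  [0.01,-0.002,-0.005,-1.5,0,0],
  [0.011,0,0,0,0,0],
  [0,0,0,0,0,0],
])

```text
t: 21.42
ee_pos: [443.0, -213.4, 91.8]
orientation: [0.087, 1.563, -0.092]
ft_force: [0.7, 0.6, -0.6]
width: 87.6
```

```bash
python3 -c "
from h import *
to([442,-213,91],83.5);print(pose()[0])
j=cam('side')
cv2.imwrite('pics/f.png',cv2.resize(j['pixels'][110:210,340:460],None,fx=6,fy=6,interpolation=2))"
```

```text
shift in final-oriented axes [ 0.0008  0.0003 -0.001 ] in current [ 0.0008  0.0003 -0.001 ] turn [-0.   0.4  0.2] q6 -1.93 t 21.43 w 87.6 F [ 0.7  0.6 -0.6]
[ 442.95533443 -213.36260817   91.78647034]
```

View pics/f.png

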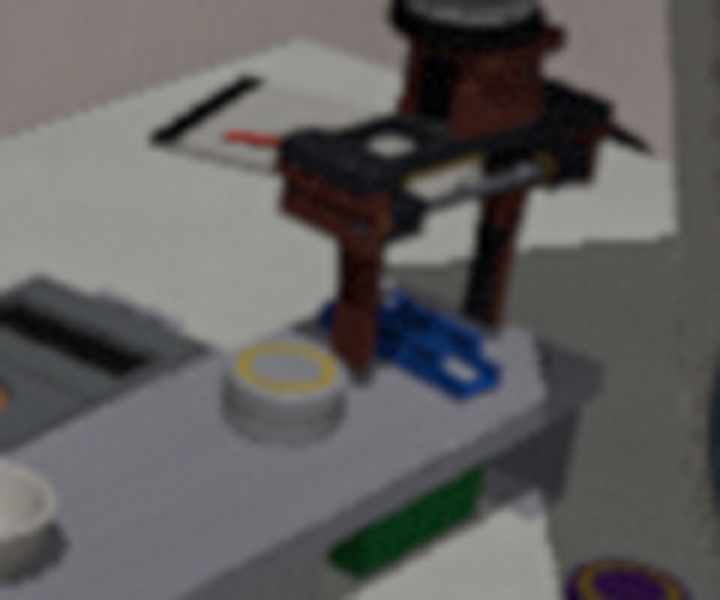

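The fingers straddle the splint's high walls and clear the tin. Close.

Request:
carry_out([
  [0,0,0,0,0,0],
  [0,0,0,0,0,0],
  [0,0,0,0,0,0],
  [0,0,0,0,0,0],
  [0,0,0,0,0,0],
  [0,0,0,0,0,0],
], grip=1)

```text
t: 22.22
ee_pos: [444.1, -214.0, 93.5]
orientation: [0.086, 1.56, -0.093]
ft_force: [-0.5, 0.6, -0.0]
width: 31.7
```

Request:
carry_out([
  [-0.01,0,0,0,0,0],
  [-0.02,0,0,0,0,0],
  [-0.03,0,0,0,0,0],
  [0,0,0,0,0,0],
])

```text
t: 22.72
ee_pos: [443.4, -213.6, 156.2]
orientation: [0.086, 1.56, -0.093]
ft_force: [0.4, 0.4, -1.4]
width: 29.7
```

```bash
python3 -c "
from h import *
to([663,-191.7,150],93);print(pose()[0])"
```

```text
shift in final-oriented axes [0.0062 0.0104 0.2204] in current [0.0079 0.0468 0.2156] turn [-9.6  0.5  0.3] q6 -1.93 t 22.73 w 29.7 F [ 0.4  0.4 -1.4]
[ 443.44931381 -213.59104205  156.19822591]
```

Request:
carry_out([
  [0,0.0078,0.036,0,0,0],
  [0,0.0078,0.036,0,0,0],
  [0,0.0078,0.036,0,0,0],
  [0,0.0078,0.036,0,0,0],
  [0,0.0078,0.036,0,0,0],
  [0,0.0078,0.036,0,0,0],
  [0,0,0,-9.5,0,0],
  [0,0,0,0,0,0],
])

```text
t: 23.72
ee_pos: [665.9, -189.4, 149.6]
orientation: [-0.043, 1.571, 0.04]
ft_force: [-1.3, 0.3, -0.6]
width: 29.8
```

```bash
python3 -c "
from h import *
to([664,-191.3,70],93);print(pose()[0])"
```

```text
shift in final-oriented axes [ 0.0796 -0.0018 -0.002 ] in current [ 0.0796 -0.0017 -0.0019] turn [ 0.  -0.1  0.1] q6 -1.92 t 23.73 w 29.8 F [-1.3  0.3 -0.6]
[ 665.85655785 -189.38540625  149.64424562]
```

Request:
carry_out([
  [0.02,-0.002,-0.002,0,0,0],
  [0.03,0,0,0,0,0],
  [0.03,0,0,0,0,0],
  [0.02,0,0,0,0,0],
  [0,0,0,0,0,0],
])

```text
t: 24.35
ee_pos: [659.1, -192.0, 41.2]
orientation: [-0.032, 1.577, 0.032]
ft_force: [1.2, 0.3, -1.2]
width: 29.6
```

```bash
python3 -c "
from h import *
to([664,-191.3,22],93);print(pose()[0])
i=cam('top');j=cam('side')
cv2.imwrite('pics/g.png',cv2.resize(np.hstack([i['pixels'][80:180,370:480],j['pixels'][100:200,290:400]]),None,fx=3.6,fy=3.6,interpolation=2))"
```

```text
shift in final-oriented axes [0.0192 0.0004 0.0049] in current [0.0192 0.0005 0.005 ] turn [-0.7 -0.4  0. ] q6 -1.91 t 24.35 w 29.6 F [ 1.2  0.3 -1.2]
[ 659.10703074 -192.0052895    41.19177109]
```

View pics/g.png

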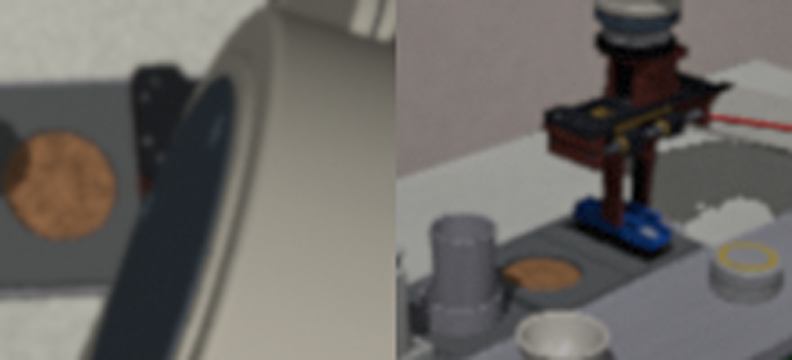

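The side view shows the splint level above the trough, and the tumbler standing in its ring. I'll correct 5 mm in x and lower.

Request:
carry_out([
  [0.003,0,0.004,-0.7,-0.4,0],
  [0.004,0,0,0,0,0],
  [0.003,0,0,0,0,0],
])

```text
t: 24.82
ee_pos: [667.4, -192.9, 36.2]
orientation: [-0.045, 1.56, 0.04]
ft_force: [0.5, 0.5, -0.8]
width: 29.6
```

```bash
python3 -c "
from h import *
to([664,-191.3,22],93);print(pose()[0])"
```

```text
shift in final-oriented axes [ 0.0142  0.0018 -0.0033] in current [ 0.0142  0.0018 -0.0034] turn [0.1 0.6 0.2] q6 -1.92 t 24.82 w 29.6 F [ 0.5  0.5 -0.8]
[ 667.37785759 -192.91474778   36.2286587 ]
```

Request:
carry_out([
  [0.004,0.0015,-0.003,0,0.5,0],
  [0.003,0,0,0,0,0],
])

```text
t: 25.08
ee_pos: [664.3, -191.5, 29.1]
orientation: [-0.045, 1.569, 0.039]
ft_force: [-0.1, -0.4, -0.4]
width: 29.8
```

Request:
carry_out([
  [0.003,0,0,0,0,0],
])

```text
t: 25.2
ee_pos: [664.2, -191.5, 25.9]
orientation: [-0.045, 1.569, 0.039]
ft_force: [0.4, -0.3, -0.6]
width: 30.0
```

Request:
carry_out([
  [0.003,0,0,0,0,0],
])

```text
t: 25.32
ee_pos: [664.2, -191.5, 22.6]
orientation: [-0.045, 1.569, 0.039]
ft_force: [-6.0, -2.7, 18.7]
width: 29.7
```

Contact is at floor height (about 22.5). Release.

Request:
carry_out([
  [0,0,0,0,0,0],
  [0,0,0,0,0,0],
])

```text
t: 25.58
ee_pos: [664.2, -191.6, 22.8]
orientation: [-0.045, 1.569, 0.039]
ft_force: [-0.6, 0.4, 0.9]
width: 29.6
```

Request:
carry_out([
  [0,0,0,0,0,0],
  [0,0,0,0,0,0],
  [0,0,0,0,0,0],
  [0,0,0,0,0,0],
], grip=0)

```text
t: 26.08
ee_pos: [664.3, -191.6, 22.6]
orientation: [-0.045, 1.569, 0.039]
ft_force: [-0.2, 0.1, -0.6]
width: 66.1
```

Request:
carry_out([
  [-0.02,0,0,0,0,0],
  [-0.03,0,0,0,0,0],
  [-0.05,0,0,0,0,0],
  [-0.05,0,0,0,0,0],
  [0,0,0,0,0,0],
])

```text
t: 26.7
ee_pos: [665.0, -191.3, 182.5]
orientation: [-0.046, 1.566, 0.039]
ft_force: [-0.3, -0.2, 0.3]
width: 88.0
```

Request:
carry_out([
  [0,0,0,10,0,0],
  [0,0,0,10,0,0],
  [0,0,0,10,0,0],
  [0,0,0,10,0,0],
  [0,0,0,10,0,0],
  [0,0,0,10,0,0],
  [0,0,0,10,0,0],
  [0,0,0,10,0,0],
])

```text
t: 27.7
ee_pos: [661.7, -190.2, 183.5]
orientation: [1.071, 1.287, -1.074]
ft_force: [0.4, -0.5, 0.2]
width: 87.7
```

```bash
python3 -c "
from h import *
to([448,-114,200],3);print(pose()[0])"
```

```text
shift in final-oriented axes [-0.0165 -0.2094 -0.0873] in current [-0.0171 -0.1963 -0.1138] turn [ 7.5  0.2 -0. ] q6 -0.48 t 27.7 w 87.7 F [ 0.4 -0.5  0.2]
[ 661.72227848 -190.24711807  183.47923446]
```

Request:
carry_out([
  [0,-0.03,-0.0175,0,0,0],
  [0,-0.03,-0.0175,0,0,0],
  [0,-0.03,-0.0175,0,0,0],
  [0,-0.03,-0.0175,0,0,0],
  [0,-0.03,-0.0175,0,0,0],
  [0,-0.03,-0.0175,0,0,0],
  [0,-0.01,-0.006,7.5,0,0],
  [0,0,0,0,0,0],
])

```text
t: 28.7
ee_pos: [444.4, -111.9, 181.8]
orientation: [1.171, 1.232, -1.177]
ft_force: [0.4, 0.6, -0.1]
width: 87.5
```

```bash
python3 -c "
from h import *
to([448,-114,92],3);print(pose()[0])"
```

```text
shift in final-oriented axes [0.0898 0.0035 0.0023] in current [0.0898 0.0038 0.0021] turn [-0.3  0.1  0.2] q6 -0.32 t 28.7 w 87.5 F [ 0.4  0.6 -0.1]
[ 444.41574917 -111.9219295   181.7930741 ]
```

Request:
carry_out([
  [0.02,0.0035,0.002,0,0,0],
  [0.025,0,0,0,0,0],
  [0.015,0,0,0,0,0],
  [0,0,0,0,0,0],
])

```text
t: 29.2
ee_pos: [450.9, -114.9, 121.0]
orientation: [1.165, 1.233, -1.169]
ft_force: [-0.1, 0.9, 0.4]
width: 87.7
```

```bash
python3 -c "
from h import *
to([448,-114,92],3);print(pose()[0])"
```

```text
shift in final-oriented axes [ 0.029  -0.0028 -0.0011] in current [ 0.029  -0.0028 -0.0012] turn [0.3 0.2 0. ] q6 -0.33 t 29.2 w 87.7 F [-0.1  0.9  0.4]
[ 450.86927841 -114.92036348  121.04196829]
```

Request:
carry_out([
  [0.012,-0.003,-0.001,0,0,0],
  [0.012,0,0,0,0,0],
  [0.004,0,0,0,0,0],
  [0,0,0,0,0,0],
])

```text
t: 29.7
ee_pos: [448.7, -114.5, 92.2]
orientation: [1.164, 1.232, -1.167]
ft_force: [0.2, 0.0, -0.3]
width: 87.7
```

```bash
python3 -c "
from h import *
to([448,-114,92],3);print(pose()[0])"
```

```text
shift in final-oriented axes [ 0.0002 -0.0006 -0.0005] in current [ 0.0002 -0.0006 -0.0005] turn [ 0.3  0.2 -0.1] q6 -0.33 t 29.7 w 87.7 F [ 0.2  0.  -0.3]
[ 448.67312604 -114.4533881    92.18952505]
```

Request:
carry_out([
  [0,0,0,0,0,0],
  [0,0,0,0,0,0],
  [0,0,0,0,0,0],
  [0,0,0,0,0,0],
  [0,0,0,0,0,0],
], grip=1)

```text
t: 30.32
ee_pos: [449.3, -114.6, 93.0]
orientation: [1.165, 1.231, -1.166]
ft_force: [0.1, 0.5, -1.6]
width: 59.7
```

Request:
carry_out([
  [-0.01,0,0,0,0,0],
  [-0.02,0,0,0,0,0],
  [-0.03,0,0,0,0,0],
  [-0.01,0,0,0,0,0],
  [0,0,0,0,0,0],
])

```text
t: 30.95
ee_pos: [448.7, -114.2, 166.2]
orientation: [1.164, 1.231, -1.166]
ft_force: [-0.0, 0.0, -1.0]
width: 59.5
```

```bash
python3 -c "
from h import *
to([662.8,-87.2,150],3);print(pose()[0])"
```

```text
shift in final-oriented axes [ 0.0162  0.2152 -0.0158] in current [ 0.0167  0.2153 -0.0146] turn [ 0.3  0.2 -0.2] q6 -0.33 t 30.95 w 59.5 F [-0.  0. -1.]
[ 448.68381092 -114.22070274  166.15238109]
```

Request:
carry_out([
  [0,0.036,-0.0025,0,0,0],
  [0,0.036,-0.0025,0,0,0],
  [0,0.036,-0.0025,0,0,0],
  [0,0.036,-0.0025,0,0,0],
  [0,0.036,-0.0025,0,0,0],
  [0,0.03,-0.002,0,0,0],
  [0,0,0,0,0,0],
])

```text
t: 31.82
ee_pos: [658.7, -85.8, 156.4]
orientation: [1.161, 1.241, -1.174]
ft_force: [-0.0, 0.2, -2.1]
width: 59.4
```

```bash
python3 -c "
from h import *
to([662.8,-87.2,50],3);print(pose()[0])"
```

```text
shift in final-oriented axes [0.1064 0.004  0.0016] in current [0.1063 0.005  0.0014] turn [0.3 0.1 0.5] q6 -0.2 t 31.82 w 59.4 F [-0.   0.2 -2.1]
[658.70668121 -85.84812082 156.35777287]
```

Request:
carry_out([
  [0.02,0.004,0.002,0,0,0.5],
  [0.03,0,0,0,0,0],
  [0.03,0,0,0,0,0],
  [0.02,0,0,0,0,0],
  [0,0,0,0,0,0],
])

```text
t: 32.45
ee_pos: [655.5, -87.9, 49.1]
orientation: [1.162, 1.243, -1.174]
ft_force: [0.4, 0.2, -1.0]
width: 59.1
```

```bash
python3 -c "
from h import *
to([662.8,-87.2,22],3);print(pose()[0])"
```

```text
shift in final-oriented axes [ 0.0271  0.0073 -0.0003] in current [ 0.0271  0.0075 -0.0003] turn [ 0.3 -0.   0.6] q6 -0.21 t 32.45 w 59.1 F [ 0.4  0.2 -1. ]
[655.54243902 -87.9166937   49.14500369]
```

Request:
carry_out([
  [0.003,0.006,0,0.3,0,0.4],
  [0.003,0,0,0,0,0],
  [0,0,0,0,0,0],
])

```text
t: 32.83
ee_pos: [663.4, -87.9, 45.2]
orientation: [1.171, 1.232, -1.17]
ft_force: [0.9, -0.1, -0.8]
width: 59.3
```

```bash
python3 -c "
from h import *
to([662.8,-87.2,22],3);print(pose()[0])
j=cam('side')
cv2.imwrite('pics/k.png',cv2.resize(j['pixels'][100:200,290:400],None,fx=6,fy=6,interpolation=2))"
```

```text
shift in final-oriented axes [ 0.0232 -0.0006 -0.0007] in current [ 0.0232 -0.0006 -0.0007] turn [-0.   0.  -0.1] q6 -0.2 t 32.83 w 59.3 F [ 0.9 -0.1 -0.8]
[663.4263289  -87.89814157  45.21948138]
```

View pics/k.png

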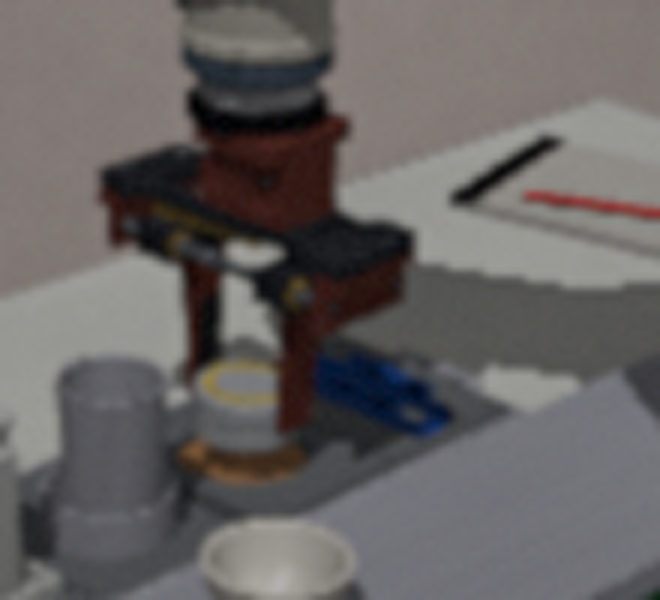

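The tin hangs level over the cork recess, and the splint sits in its trough. Lower the tin.

Request:
carry_out([
  [0.006,0,0,0,0,0],
  [0.006,0,0,0,0,0],
  [0.004,0,0,0,0,0],
])

```text
t: 33.25
ee_pos: [664.2, -88.0, 29.4]
orientation: [1.172, 1.23, -1.169]
ft_force: [0.5, -0.9, 0.1]
width: 59.3
```

Request:
carry_out([
  [0.003,0,0,0,0,0],
])

```text
t: 33.38
ee_pos: [664.1, -87.9, 26.0]
orientation: [1.172, 1.23, -1.169]
ft_force: [-0.1, 0.1, -0.9]
width: 59.3
```

Request:
carry_out([
  [0.003,0,0,0,0,0],
])

```text
t: 33.5
ee_pos: [664.0, -88.0, 22.6]
orientation: [1.172, 1.23, -1.169]
ft_force: [0.5, 0.6, -1.4]
width: 59.1
```

Request:
carry_out([
  [0.002,0,0,0,0,0],
])

```text
t: 33.62
ee_pos: [664.0, -87.9, 21.8]
orientation: [1.172, 1.231, -1.17]
ft_force: [-8.4, 1.9, 24.9]
width: 59.1
```

Contact. Release and retreat.

Request:
carry_out([
  [0,0,0,0,0,0],
  [0,0,0,0,0,0],
])

```text
t: 33.88
ee_pos: [664.3, -87.9, 22.3]
orientation: [1.172, 1.23, -1.169]
ft_force: [0.1, 0.5, -1.3]
width: 59.0
```

Request:
carry_out([
  [0,0,0,0,0,0],
  [0,0,0,0,0,0],
  [0,0,0,0,0,0],
  [0,0,0,0,0,0],
], grip=0)

```text
t: 34.38
ee_pos: [664.4, -88.0, 22.0]
orientation: [1.172, 1.23, -1.169]
ft_force: [-0.4, -0.2, -0.6]
width: 87.4
```

Request:
carry_out([
  [-0.02,0,0,0,0,0],
  [-0.03,0,0,0,0,0],
  [-0.05,0,0,0,0,0],
  [-0.05,0,0,0,0,0],
  [-0.05,0,0,0,0,0],
  [-0.02,0,0,0,0,0],
  [0,0,0,0,0,0],
])

```text
t: 35.25
ee_pos: [664.3, -87.8, 257.8]
orientation: [1.174, 1.225, -1.165]
ft_force: [-1.5, 0.6, -0.9]
width: 87.9
```

Request:
carry_out([
  [0,-0.02,0.05,0,0,0],
  [0,-0.02,0.05,0,0,0],
  [0,-0.02,0.05,0,0,0],
  [0,-0.02,0.05,0,0,0],
  [0,-0.02,0.05,0,0,0],
  [0,-0.02,0.05,0,0,0],
  [0,-0.02,0.05,0,0,0],
  [0,0,0,0,0,0],
])

```text
t: 36.25
ee_pos: [535.8, -452.3, 250.5]
orientation: [1.172, 1.236, -1.165]
ft_force: [-0.3, 0.3, 0.7]
width: 88.0
```

```bash
python3 -c "
from h import *
i=cam('top');j=cam('side')
cv2.imwrite('pics/z1.png',cv2.resize(i['pixels'][90:270,130:500],None,fx=2.1,fy=2.1,interpolation=2))
cv2.imwrite('pics/z2.png',cv2.resize(j['pixels'][120:290,190:430],None,fx=3.3,fy=3.3,interpolation=2))
print(pose()[2]['t'])"
```

```text
36.35
```

View pics/z1.png

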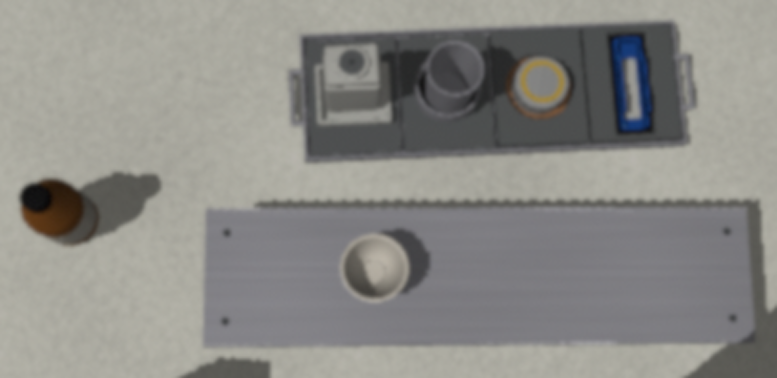

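View pics/z2.png

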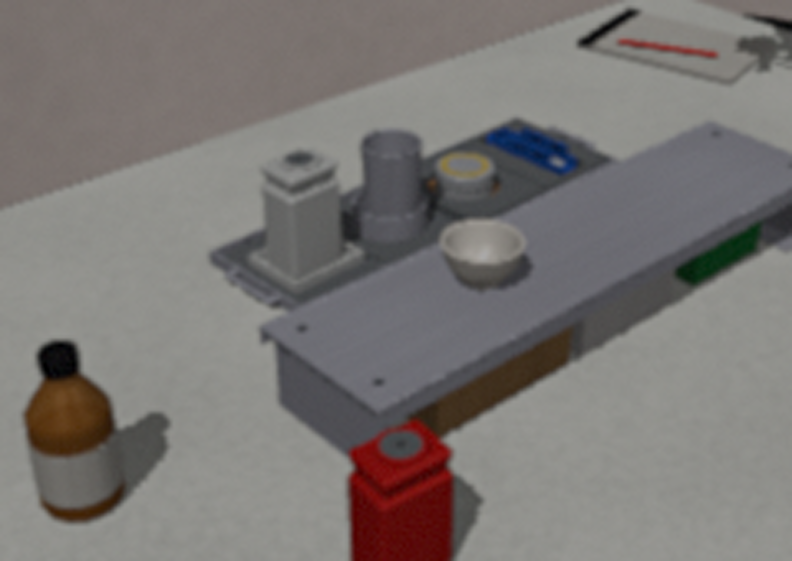

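Both views show all four items upright in their holders. The bowl is at pixel (308.6, 217), as before, and the bottle and red look-alike haven't moved. Handing in.

```bash
python3 -c "
from workcell import ctrl
print(ctrl.close_job())"
```

```text
the job is handed in; nothing more can be done
None
```

I moved the dispenser, tumbler, splint and tin, in that order, from the shelf into their holders. I lowered each one until it touched the holder floor and then let go. The job was handed in at about 36 s of the 106 s allowed.

- **Seating:** floor contact came within about 1 mm of the expected height for the tumbler, splint and tin. The dispenser stopped about 3 mm higher than planned. I took that to be the tray's own thickness, and the other three were consistent with it. The final top and side pictures show all four upright inside their holders.
- **Left alone:** the bowl's image position is within a pixel of where it started. By eye, the bottle and the red look-alike look unmoved. I did not check the purple tin look-alike in the final pictures, because it was outside the crops.
- **Forces:** the highest wrist force I saw was about 50 N, a brief press when the dispenser touched down. That is under the 120 N wrist limit, and the load went through the held dispenser, not the arm or gripper body. The other three pressed with 19–27 N. I only saw readings at the end of each move, so a brief peak between them could have been higher.

The top camera was blocked by the arm during grasps, so I relied on finger width and the side view there. No check failed.

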